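# Pack the cartridge tin, lid it, and lift the outer lid alone

## Task

Stand the loose cartridge and the frosted jar upright in the tin beside the cartridge that is already there, then carry the nested pair of lids over by the inner lid's post and lower them together over the tin until the inner lid sits fully home, and let go of the post. Then lift the outer lid straight up by its collar, leaving the inner lid seated and undisturbed, and finish while still holding the outer lid level above the tin, clear of the post. Set things down rather than dropping them, and leave the case, hex key and cup alone.

Things in the scene. Friction and masses are not known exactly. Their poses are not given: they have to be found in the camera images.
- tray: Aluminium storage tin, fixed. A 164 x 84 mm plinth, 10 mm high (its top is also the inner floor), carries 4 mm walls up to 36 mm above the sideboard; inside 130 mm (x) by 50 mm (y), outside 138 x 58 mm. The inner lid comes to rest on the 13 mm plinth ledge round the walls. Origin: centre of the underside, z up.
- packed_cartridge: Plastic cartridge body, 36 (x) x 44 (y) x 56 mm (z), 80 g, already standing loose in the tin at the -x end of the inside, its 44 mm side across the tin (along the tin's y). Origin: centre of its underside, z up.
- cartridge: The loose plastic cartridge body, the same size and shape: 36 (x) x 44 (y) x 56 mm (z), about 80 g, standing on the sideboard. Fits in the tin with its 44 mm side along the tin's y. The ±y faces are plain. Origin: centre of its underside, z up.
- jar: Frosted glass jar with its metal lid on (does not come off), round, 44 mm in diameter, 56 mm high, about 140 g, standing on the sideboard. Origin: centre of its underside, z up. Packed, the cartridges and jar take 116 of the tin's 130 mm, standing in a row along its x, and rise 30 mm above its rim.
- inner_lid: Steel cover, about 0.25 kg, open side down on the sideboard: 152 (x) x 72 (y) x 64 mm outside, 146 x 66 x 60 mm inside (4 mm play each side round the tin's walls, fits either way round). A dark 20 mm square post (sides along x, y) rises from the middle of its top, 64 to 116 mm above the lower edge. Seated, the lower edge is 10 mm above the sideboard. Origin: centre of the lower edge plane.
- outer_lid: Aluminium cover, 0.16 kg, loose on the inner lid, which carries it: 165 (x) x 85 (y) x 18 mm, skirt 14 mm deep with 3.5 mm play. In its middle a square collar, 46 mm outside, 34 mm bore, top 42 mm above the skirt's lower edge and 24 mm above the lid's top; the post passes through it and 24 mm beyond. Origin: centre of the lower edge plane; nested, 50 mm above the inner lid's origin, same axes.
- case: Bystander: closed aluminium case with a press-button latch, 120 x 250 x 80 mm, fixed. Origin: centre of its underside.
- hex_key: Bystander: chrome hex key lying flat, 91 x 31 mm, 6 mm thick, loose. Origin: on the long arm near its middle.
- espresso_cup: Bystander: white espresso cup, 60 mm across the rim, 55 mm high, loose. Origin: centre of its underside.
Not all that is in view belongs to the job. Of the things shaped like the inner_lid, the steel one is meant.

How it is judged:
By the outcome, as a careful person would: the job done as asked, in the order asked, and still so for the second after the job is handed in, while the arm keeps its last pose, push and grip.
It also fails if it takes over 72 s, if anything falls off the work surface, if the arm or the gripper's body presses on something with over 40 N, if the wrist force passes 120 N, or if a joint passes its speed limit or range.

## Robot

A 6-joint arm with a two-finger parallel gripper is mounted at the origin on the work surface. World frame = base frame: x ahead of the robot, y to its left, z up, the work surface at z = 0. Lengths are in mm, angles in rad, forces in N, time in s.
With the tool pointing down it reaches from about 325 to 875 mm from the base axis. Payload 4.4 kg.
Tool frame: the origin (TCP) lies on the centre line of the jaws, within the pads' length; the fingertips stand ahead of it and the grasp point (between the pads) lies 6 mm ahead of it (ctrl.tcp_to_tips is the z of the fingertips in the tool frame, in mm); z points along the fingers, y is the line along which they close (so a half turn about z gives the same grasp; the last joint's range is limited). The gripper opens to 85 mm and grips with 20 to 120 N. Pads are 22 mm wide; open, the fingers measure 114 mm over their backs; the gripper's body (76 mm by 85 mm) begins 54 mm behind the grasp point. The pads swing forward as they close: fully open they stand 13 mm farther back than shut.
Start: joints at [-1.286, 0.207, 1.542, -0, 1.393, -0.15], TCP at [242.195, -521.507, 256.282] pointing down, gripper open.
Joint ranges: [-2.73, 2.73], [-0.86, 2.22], [0.23, 2.46], [-1.11, 4.25], [0.08, 2.63], [-2.82, 2.82]. Speed limits (rad/s): [2.79, 2.79, 3.14, 3.14, 3.14, 3.14].

## Interface

Orientations are given as a 3x3 rotation matrix whose columns are the frame's x, y, z axes.
In Python, from plant import ctrl, sensors, optics gives the robot as it stands. Calls block until the motion is done:
- ctrl.move_ptp(position, orientation): joint-space move of the TCP to a pose.
- ctrl.move_l(position, rot=None, vel=150, threshold=None): straight line of the TCP; rot=None keeps the orientation; vel is the mean speed in mm/s. With threshold (N) it stops when the force on the tool has changed by that much, and returns True; else False.
- ctrl.set_joints(angles): joint-space move.
- ctrl.gripper_to(opening, force=None): finger opening in mm; force is the grip in N (None keeps the last); returns when the fingers have stopped.
- ctrl.hold(seconds).
- ctrl.solve_ik(position, orientation): joint angles nearest the present ones, or None.
- sensors.read_state(): the state.
- optics.grab_frame(name): name is "scene" or "top" or "wrist"; returns (picture, depth): 384x512x3 uint8, red, green, blue; 384x512 float32, mm along the optical axis (not along the pixel's ray), 0 where there is no reading.
- optics.camera_params(name): a dict with "mtx" (3x3 intrinsics, pixels), "R" (3x3) and "t" (3): a world point X has camera coordinates R X + t; the wrist camera has in their place "T_tool_cam" (4x4, takes a point from camera to tool coordinates, whose origin is the TCP and whose axes are the flange's). Camera axes: x right, y down, z forward; pixel columns grow to the right and rows downward; lengths in mm; the calibration is good to about 2 mm. A picture is of the moment at which its call begins: read the wrist's pose just before it. camera_params takes no time and is no camera call.
A pose or a line that the arm cannot do raises ctrl.MotionError and nothing moves.
- ctrl.finish_job(): hands the job in; it is judged then, once.
The state is a dict: "t": time; "q": joint angles; "qvel": joint speeds; "tau": joint torques, N m; "eef_pos": TCP position; "eef_rot": TCP orientation; "force": force on the tool from outside, world axes, zero at the start; "wrist_torque": the same for the moment, N m; "grip_width": finger opening in mm; "grasp_force": force on a finger pad.
Only numpy, scipy, OpenCV 4.12 (cv2) and the standard library are available. Lean on these libraries where they do the work, as an engineer would, in place of code of your own. Each camera call takes 0.05 s, during which the arm holds its last target. There are 200 camera calls.

## Working session

There is one attempt and no reset: what is moved stays moved. The work goes in short steps, each a Python script; the robot and the scene stay as the last script left them, time stands still between calls to the robot, and variables do not carry over. Pictures are saved under pics/ and viewed, at most 11 in all, crops included, and the job is handed in when it is done.

```bash
ls; mkdir -p pics; python3 - <<'E'
from plant import ctrl, sensors, optics
import cv2, numpy as np
ims=[]
for n in ("top","scene"):
    p,d=optics.grab_frame(n); c=optics.camera_params(n)
    np.savez(f"pics/{n}0.npz",p=p,d=d,K=c["mtx"],R=c["R"],t=c["t"])
    print(n,c, (d>0).mean())
    cv2.imwrite(f"pics/{n}0.png",cv2.resize(p[:,:,::-1],(768,576),interpolation=cv2.INTER_CUBIC))
print(ctrl.tcp_to_tips, sensors.read_state())
E
```

```text
pics
top {'mtx': array([[397.05463785,   0.        , 252.20785997],
       [  0.        , 397.05463785, 189.57492905],
       [  0.        ,   0.        ,   1.        ]]), 'R': array([[-0.00927982, -0.99979603,  0.01793858],
       [-0.99425601,  0.00731256, -0.10677784],
       [ 0.10662488, -0.01882642, -0.99412107]]), 't': array([ 103.45713301,  549.97201241, 1211.15919129])} 0.9957631429036459
scene {'mtx': array([[426.66572385,   0.        , 255.57912101],
       [  0.        , 426.66572385, 197.07753866],
       [  0.        ,   0.        ,   1.        ]]), 'R': array([[ 0.64612503,  0.76313996,  0.01182516],
       [ 0.66761283, -0.55760107, -0.49332966],
       [-0.36988586,  0.32664728, -0.86976204]]), 't': array([-459.17863706, -279.20467965, 1442.57935758])} 0.9958699544270834
25.0 {'t': 0.1, 'q': array([-1.28652337e+00,  2.07353575e-01,  1.54282066e+00,  2.51766432e-05,
        1.39348941e+00, -1.50500029e-01]), 'qvel': array([ 4.67181777e-04,  4.97302048e-04, -3.12604234e-03,  6.42091497e-05,
       -9.68668449e-05, -1.24126924e-04]), 'tau': array([-8.45201484e-04, -3.84097373e+01, -2.92549789e+01, -2.96336484e-04,
        4.91782499e-03,  7.59951632e-06]), 'eef_pos': array([ 242.01012026, -520.894987  ,  255.22660764]), 'eef_rot': array([[ 9.06967662e-01,  4.21199894e-01, -5.57040716e-04],
       [ 4.21200129e-01, -9.06965530e-01,  1.99481906e-03],
       [ 3.35000850e-04, -2.04386200e-03, -9.99997855e-01]]), 'force': array([0.25889608, 0.01905133, 0.4109888 ]), 'wrist_torque': array([ 0.00969648, -0.00814841, -0.02375928]), 'grasp_force': 0.0, 'grip_width': 85.27591091534711}
```

View pics/top0.png

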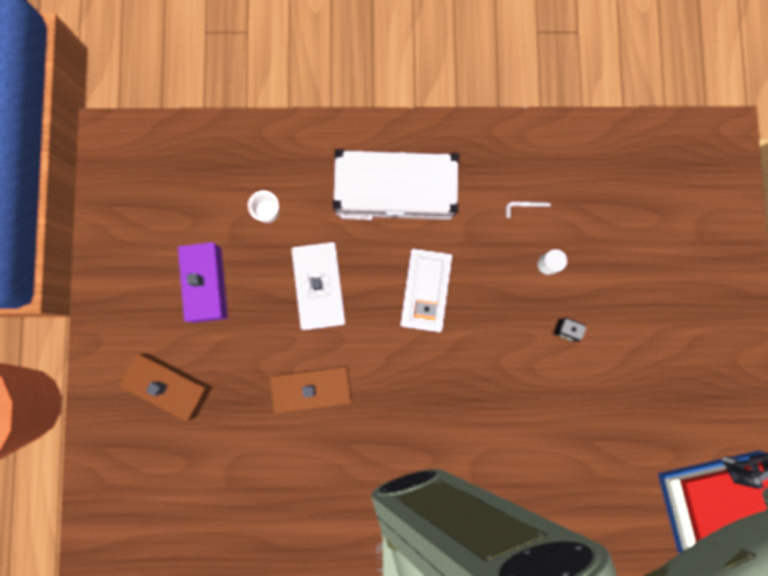

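View pics/scene0.png

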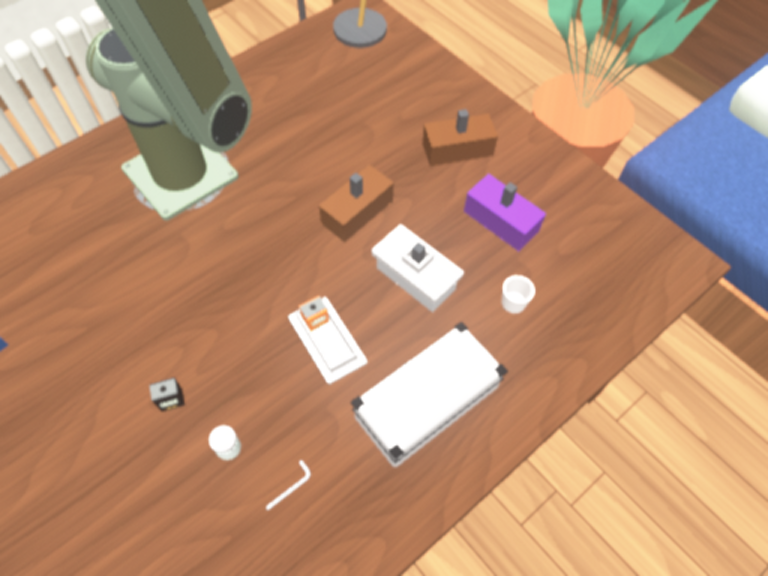

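Top view (768 px wide; up is +x, left is +y):
- **Lid-shaped things:** the nested aluminium and steel pair with collar at (318,285), purple (202,282), brown (165,387) and brown (310,390). I choose the pair at (318,285).
- **Round white things:** the jar at (552,262) and the cup at (263,207), which is open. I choose the jar.
- **Cartridges:** the loose black one at (571,329), and the packed orange one at (427,310) in the tin.
- **Other objects:** hex key at (525,207), case at (397,182).

```bash
cat > h.py <<'E'
import numpy as np, cv2
def load(n): return np.load(f"pics/{n}.npz")
def cloud(z):
    """world XYZ for every pixel from depth"""
    K,R,t,d=z["K"],z["R"],z["t"],z["d"].astype(float)
    v,u=np.mgrid[:d.shape[0],:d.shape[1]]
    c=np.stack([(u-K[0,2])/K[0,0]*d,(v-K[1,2])/K[1,1]*d,d],-1)
    return (c-t)@R
def onplane(K,R,t,uv,h):
    """cast pixels (N,2) onto plane z=h"""
    uv=np.atleast_2d(uv).astype(float); r=np.c_[(uv-K[[0,1],[2,2]])/K[0,0],np.ones(len(uv))]@R; o=-R.T@t
    return o+r*((h-o[2])/r[:,2])[:,None]
def rect(pts):
    (c,s,a)=cv2.minAreaRect(np.asarray(pts,np.float32)[:,:2]); return np.round(c,1),np.round(s,1),round(a,1)
def project(K,R,t,X):
    c=np.atleast_2d(X)@R.T+t; return c[:,:2]/c[:,2:]*K[0,0]+K[[0,1],[2,2]]
E
python3 - <<'E'
from h import *
rois=dict(pair=(285,235,355,335),tin=(395,243,460,338),cart=(548,312,595,348),jar=(530,244,575,280),cup=(240,180,285,230),case=(325,140,470,228),key=(495,195,560,222))
z=load("top0");W=cloud(z);K,R,t=z["K"],z["R"],z["t"]
print("table z",np.percentile(W[200:300,20*1+250:280,2],[5,50,95]))
bands=dict(pair=[(40,75,68),(80,100,92),(103,125,116)],tin=[(4,18,10),(29,42,36),(56,76,66)],cart=[(45,65,56)],jar=[(45,65,56)],cup=[(45,65,55)],case=[(70,90,80)],key=[(3,12,6)])
for n,(u0,v0,u1,v1) in rois.items():
    s=np.s_[int(v0/1.5):int(v1/1.5)+1,int(u0/1.5):int(u1/1.5)+1]
    H=W[...,2][s]; print(n,"zmax",round(H.max(),1),"hist",np.histogram(H,bins=np.arange(-5,130,10))[0])
    for lo,hi,h in bands[n]:
        m=((H>lo)&(H<hi)).astype(np.uint8)
        k,lab,st,_=cv2.connectedComponentsWithStats(m)
        if k<2: continue
        i=1+st[1:,4].argmax(); v,u=np.nonzero(lab==i); v=v+s[0].start;u=u+s[1].start
        # pixel outline grown by half a pixel
        P=onplane(K,R,t,np.c_[u,v],h)
        print("  ",h,len(u),"z",round(np.median(W[v,u,2]),1),rect(P), "mean",P.mean(0).round(1))
# close crop
p=z["p"]; a=p[155:225,185:315]; b=p[155:240,345:405]
b=cv2.resize(b[:70],(60*6,420),interpolation=cv2.INTER_CUBIC)
a=cv2.resize(a,(int(130*3.3),420),interpolation=cv2.INTER_CUBIC)
cv2.imwrite("pics/crop1.png",np.hstack([a,b])[:,:,::-1])
E
```

```text
table z [-4.05999009  0.6607825  34.91360045]
pair zmax 1260.9 hist [1568   24    0    0    0    8  169 1180   20  116    8   19   33]Traceback (most recent call last):
  File "<stdin>", line 16, in <module>
  File "h.py", line 14, in rect
    (c,s,a)=cv2.minAreaRect(np.asarray(pts,np.float32)[:,:2]); return np.round(c,1),np.round(s,1),round(a,1)
            ~~~~~~~~~~~~~~~^^^^^^^^^^^^^^^^^^^^^^^^^^^^^^^^^^
cv2.error: OpenCV(4.12.0) /io/opencv/modules/imgproc/src/convhull.cpp:143: error: (-215:Assertion failed) total >= 0 && (depth == CV_32F || depth == CV_32S) in function 'convexHull'
```

```bash
sed -i 's/np.asarray(pts,np.float32)\[:,:2\]/np.ascontiguousarray(np.asarray(pts)[:,:2],np.float32)/' h.py
python3 - <<'E'
from h import *
rois=dict(pair=(285,235,355,335),tin=(395,243,460,338),cart=(548,312,595,348),jar=(530,244,575,280),cup=(240,180,285,230),case=(325,140,470,228),key=(495,195,560,222))
z=load("top0");W=cloud(z);K,R,t=z["K"],z["R"],z["t"]
bands=dict(pair=[(58,78,68),(82,103,92),(104,128,116)],tin=[(4,18,10),(29,44,36),(54,78,66)],cart=[(43,68,56)],jar=[(43,68,56)],cup=[(40,68,55)],case=[(68,92,80)],key=[(3,12,6)])
for n,(u0,v0,u1,v1) in rois.items():
    s=np.s_[int(v0/1.5):int(v1/1.5)+1,int(u0/1.5):int(u1/1.5)+1]
    H=W[...,2][s]; print(n,"hist",np.histogram(H,bins=np.arange(-5,130,10))[0])
    for lo,hi,h in bands[n]:
        m=((H>lo)&(H<hi)).astype(np.uint8)
        k,lab,st,_=cv2.connectedComponentsWithStats(m)
        if k<2: continue
        i=1+st[1:,4].argmax(); v,u=np.nonzero(lab==i); v=v+s[0].start;u=u+s[1].start
        P=onplane(K,R,t,np.c_[u,v],h)
        print("  ",h,len(u),"z",round(np.median(W[v,u,2]),1),rect(P), "mean",P.mean(0).round(1))
p=z["p"]; a=p[155:225,185:315]; b=p[160:230,345:405]
cv2.imwrite("pics/crop1.png",np.hstack([cv2.resize(a,(429,420),interpolation=2),cv2.resize(b,(360,420),interpolation=2)])[:,:,::-1])
E
```

```text
pair hist [1568   24    0    0    0    8  169 1180   20  116    8   19   33]
   68 1295 z 67.9 (array([546.2, 221.2]), array([165.4,  85.1]), 6.9) mean [545.2 220.9  68. ]
   92 123 z 91.6 (array([545.8, 221. ]), array([46.8, 46.1]), 7.3) mean [546.4 221.3  92. ]
   116 52 z 115.8 (array([545.5, 221.3]), array([20.4, 20.2]), 0.2) mean [546.2 221.5 116. ]
tin hist [1388  947   48   91  101    6   80   96    0    0    0    0    0]
   10 524 z 9.9 (array([541.6,  -1.4]), array([ 89.4, 164.5]), 82.0) mean [537.    0.9  10. ]
   36 132 z 35.3 (array([541.4,  -2.4]), array([ 57.8, 137.9]), 80.7) mean [542.4   6.4  36. ]
   66 177 z 65.5 (array([497.1,   3.6]), array([44.9, 36. ]), 81.4) mean [497.    3.7  66. ]
cart hist [524  26  12  18  18  89  91   0   0   0   0   0   0]
   56 186 z 54.9 (array([ 454.3, -293.5]), array([48.3, 36.6]), 67.6) mean [ 454.5 -293.5   56. ]
jar hist [524  22  13  12  17  56 111   0   0   0   0   0   0]
   56 170 z 56.0 (array([ 595.1, -264.2]), array([43.8, 40.5]), 89.6) mean [ 595.1 -263.6   56. ]
cup hist [754  84  28  30  30  69  31   0   0   0   0   0   0]
   55 114 z 52.8 (array([713.1, 334.8]), array([58.7, 56.7]), 89.7) mean [716.1 336.5  55. ]
case hist [2191   79   43   85   65   63   66  244 2932   16    0    0    0]
   80 3169 z 78.7 (array([758.3,  61.4]), array([254.7, 125.3]), 88.0) mean [756.6  62.5  80. ]
key hist [751  58   0   0   0   0   0   0   0   0   0   0   0]
   6 67 z 5.8 (array([ 724. , -221.4]), array([27.5, 98.7]), 15.4) mean [ 723.1 -220.5    6. ]
```

View pics/crop1.png

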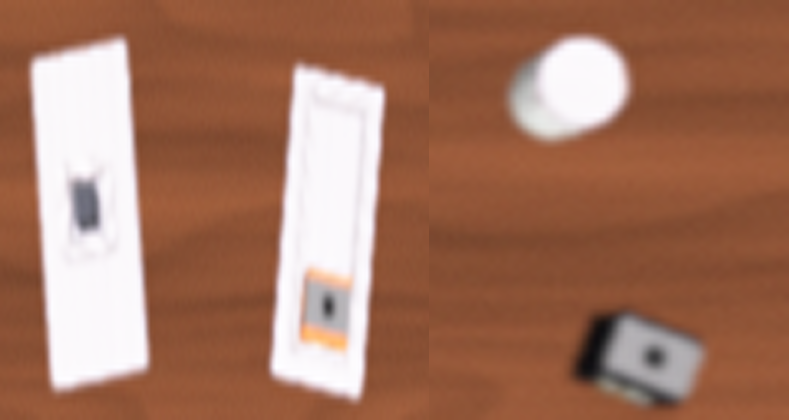

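```bash
cat >> h.py <<'E'
from plant import ctrl, sensors, optics
def down(deg):
    """tool pointing down, closing axis y along heading deg"""
    a=np.radians(deg); y=np.array([np.cos(a),np.sin(a),0]); z=np.array([0,0,-1.])
    return np.c_[np.cross(y,z),y,z]
def wrist(name):
    s=sensors.read_state(); p,d=optics.grab_frame("wrist"); c=optics.camera_params("wrist")
    T=np.eye(4); T[:3,:3]=s["eef_rot"]; T[:3,3]=s["eef_pos"]; T=T@c["T_tool_cam"]
    R=T[:3,:3].T; np.savez(f"pics/{name}.npz",p=p,d=d,K=c["mtx"],R=R,t=-R@T[:3,3])
    cv2.imwrite(f"pics/{name}.png",p[:,:,::-1]); return load(name)
def band(z,near,rad,lo,hi,h):
    """pixels with depth height in lo..hi near a world xy, cast on plane h -> min area rect"""
    W=cloud(z); ok=(z["d"]>0)&(W[...,2]>lo)&(W[...,2]<hi)&(np.hypot(W[...,0]-near[0],W[...,1]-near[1])<rad)
    ok=cv2.morphologyEx(ok.astype(np.uint8),cv2.MORPH_OPEN,np.ones((3,3)))
    k,lab,st,_=cv2.connectedComponentsWithStats(ok); 
    if k<2: return None
    v,u=np.nonzero(lab==1+st[1:,4].argmax()); P=onplane(z["K"],z["R"],z["t"],np.c_[u,v],h)
    return len(u),rect(P),P[:,:2].mean(0).round(1),"z",round(float(np.median(W[v,u,2])),1)
def st(): s=sensors.read_state(); print("t",round(s["t"],2),"pos",s["eef_pos"].round(1),"q",s["q"].round(2),"F",s["force"].round(1),"w",round(s["grip_width"],1),"gf",round(s["grasp_force"],1))
E
python3 - <<'E'
from h import *
for n,p,a in (("cart",(454,-293,250),-112.4),("tin",(541,-2,250),-98.5),("pair",(546,221,250),-83),("jar",(595,-264,250),-98.5)):
    for f in (0,180): q=ctrl.solve_ik(p,down(a+f)); print(n,f,None if q is None else np.round(q,2))
print(optics.camera_params("wrist"))
ctrl.move_ptp((454,-293,250),down(-112.4)); st()
z=wrist("w_cart"); print(band(z,(454,-293),60,46,66,56), band(z,(595,-264),60,46,66,56))
E
```

```text
cart 0 [-0.73  0.14  1.63 -0.    1.37  1.23]
cart 180 [-0.73  0.14  1.63 -0.    1.37 -1.91]
tin 0 [-0.16  0.14  1.63 -0.    1.37  1.56]
tin 180 [-0.16  0.14  1.63 -0.    1.37 -1.59]
pair 0 [ 0.24  0.24  1.51 -0.    1.39  1.69]
pair 180 [ 0.24  0.24  1.51 -0.    1.39 -1.46]
jar 0 [-0.55  0.37  1.35 -0.    1.42  1.17]
jar 180 [-0.55  0.37  1.35 -0.    1.42 -1.97]
{'mtx': array([[344.37998709,   0.        , 249.6747854 ],
       [  0.        , 344.37998709, 192.42852017],
       [  0.        ,   0.        ,   1.        ]]), 'T_tool_cam': array([[-4.54846450e-04, -9.46526406e-01, -3.22626030e-01,
         8.29137332e+01],
       [ 9.99999875e-01, -3.63914313e-04, -3.42166707e-04,
        -8.74953174e-01],
       [ 2.06461594e-04, -3.22626145e-01,  9.46526454e-01,
        -1.17141101e+02],
       [ 0.00000000e+00,  0.00000000e+00,  0.00000000e+00,
         1.00000000e+00]])}
t 1.35 pos [ 453.8 -293.5  249.9] q [-0.73  0.14  1.63 -0.    1.37  1.23] F [ 0.6 -0.3  0.6] w 85.5 gf 0.0
(1748, (array([ 456.4, -295.7]), array([43.8, 35.3]), 67.6), array([ 456.4, -295.7]), 'z', 55.3) (2436, (array([ 593.9, -265.1]), array([44.6, 41. ]), 67.6), array([ 595. , -265.5]), 'z', 55.5)
```

View pics/w_cart.png

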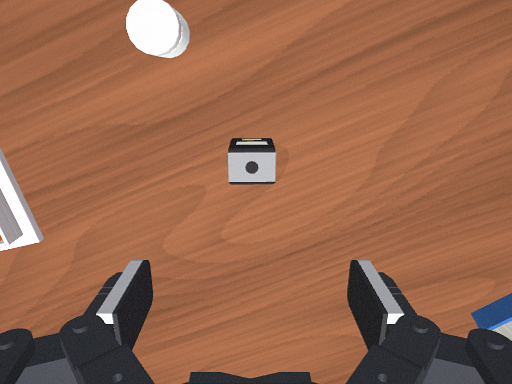

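The wrist view shows the cartridge top at (252,166), cleanly aligned with the jaws. It measures 43.8 x 35.3 mm, matching its given size. Next I look at the tin from the wrist, then come back for the cartridge.

```bash
python3 - <<'E'
from h import *
ctrl.move_ptp((535,-2,270),down(-98.5)); ctrl.hold(0.15)
z=wrist("w_tin"); 
print("plinth",band(z,(541,-2),110,4,17,10)); print("rim",band(z,(541,-2),110,29,44,36)); print("packed",band(z,(497,3.6),50,54,78,66))
st()
E
```

```text
plinth (3986, (array([556.5,  -3.9]), array([50.9, 98.2]), 81.0), array([560.7,  -4.4]), 'z', 9.6)
rim (1258, (array([542.3,  -1.7]), array([ 57.7, 136.5]), 81.0), array([561.8,  -3.3]), 'z', 35.2)
packed (1532, (array([500.4,   4. ]), array([43.8, 35.9]), 81.3), array([500.7,   3.9]), 'z', 65.3)
t 2.76 pos [535.   -3.3 269.9] q [-0.17  0.11  1.62 -0.    1.41  1.55] F [0.4 0.2 0.7] w 85.7 gf 0.0
```

View pics/w_tin.png

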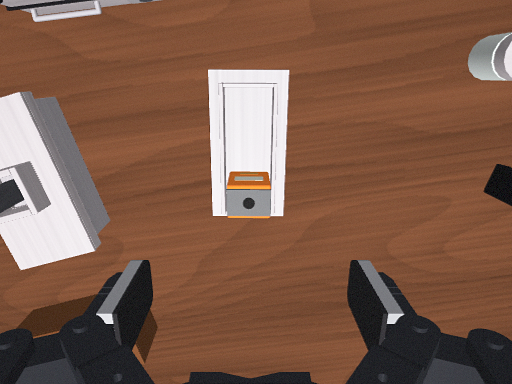

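The wrist view shows the tin with its centre near (249,142) and the packed cartridge at (249,203). The rim measures 136.5 x 57.7 mm, as it should, with centre about (541.7,-1.9) and yaw -9°. The packed cartridge sits 5 mm off the end wall.

```bash
cat >> h.py <<'E'
TIN=np.array([541.7,-1.9]); YAW=-9.0; A=-99.0
def tin(x,y=0):
    a=np.radians(YAW); return TIN+np.array([[np.cos(a),-np.sin(a)],[np.sin(a),np.cos(a)]])@[x,y]
def P(xy,z): return np.array([xy[0],xy[1],z])
E
python3 - <<'E'
from h import *
c=(456.0,-295.4); o=down(-112.4)
ctrl.move_ptp(P(c,130),o); ctrl.gripper_to(64)
print("hit",ctrl.move_l(P(c,55),vel=120,threshold=6)); st()
ctrl.gripper_to(38,force=30); print("tips",ctrl.tcp_to_tips); st()
ctrl.move_l(P(c,150),vel=150); st()
wrist("w_held1")
ctrl.move_ptp(P(tin(-1.5),150),down(A)); ctrl.hold(.2); st()
z=wrist("w_held2"); print("rim",band(z,TIN,110,29,44,36),"packed",band(z,(500,4),50,54,76,66))
E
```

```text
hit False
t 5.15 pos [ 456.5 -295.8   55.5] q [-0.73  0.39  1.77  0.    0.98  1.23] F [0.1 0.5 0.2] w 63.9 gf 0.0
tips 25.0
t 5.46 pos [ 456.9 -296.2   56.3] q [-0.73  0.39  1.77 -0.    0.98  1.23] F [ 0.1 -0.1  3.1] w 43.5 gf 31.5
t 6.24 pos [ 455.2 -294.7  148.9] q [-0.73  0.25  1.72  0.    1.17  1.23] F [ 0.   0.  -1.2] w 43.3 gf 31.0
t 7.66 pos [540.3  -3.  150. ] q [-0.17  0.25  1.73 -0.    1.17  1.56] F [ 1.1 -0.3 -0.8] w 43.4 gf 31.0
rim (1999, (array([571.6,  -6.5]), array([57.6, 77.8]), 81.0), array([582.4,  -8.2]), 'z', 35.3) packed None
```

View pics/w_held2.png

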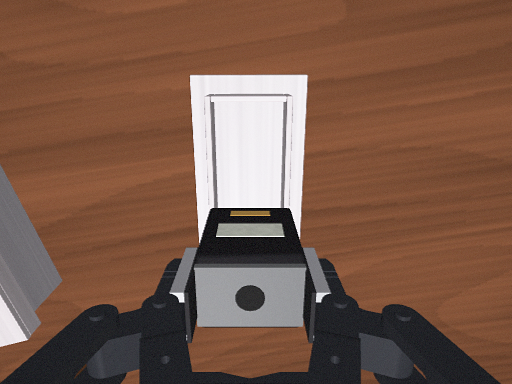

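The wrist view shows the cartridge held squarely at (250,297), with the tin interior straight ahead. The end wall confirms the tin centre at (541.9,-1.8). Before inserting I correct for small arm tracking errors.

```bash
cat >> h.py <<'E'
def fine(xy,z,vel=60):
    """go to xy,z and correct the standing error in xy"""
    ctrl.move_l(P(xy,z),vel=vel); ctrl.hold(.25)
    e=np.array(xy)-sensors.read_state()["eef_pos"][:2]; 
    if np.hypot(*e)>.4: ctrl.move_l(P(np.array(xy)+e,z),vel=40); ctrl.hold(.15)
    return np.array(xy)+e, e.round(2)
E
python3 - <<'E'
from h import *
g=tin(-1.5); c,e=fine(g,106,100); print("err",e); st()
print("hit",ctrl.move_l(P(c,65),vel=50,threshold=5)); st()
E
```

```text
err [-0.69  0.08]
t 8.95 pos [539.5  -1.6 106. ] q [-0.16  0.31  1.76  0.    1.08  1.56] F [-0.9 -0.1 -1.4] w 43.4 gf 30.9
hit True
t 9.69 pos [538.6  -1.5  66.3] q [-0.16  0.37  1.78  0.    1.    1.56] F [-0.5 -0.7  2.9] w 43.6 gf 31.6
```

```bash
python3 - <<'E'
from h import *
print("slide",ctrl.move_l(P(tin(-6),66.3),vel=15,threshold=5)); ctrl.hold(.2); st()
ctrl.gripper_to(62); ctrl.move_l(P(tin(-6),150),vel=150)
j=(595.0,-264.8)
ctrl.move_ptp(P((535,-2),230),down(A)); ctrl.hold(.15); z=wrist("w_tin2")
print("tops",band(z,(520,0),75,54,76,66)); print("rim",band(z,TIN,110,29,44,36))
ctrl.move_ptp(P(np.array(j)-[35,-15],200),down(A)); ctrl.hold(.15); z=wrist("w_jar"); print("jar",band(z,j,60,46,66,56)); st()
m=z["p"].astype(int); 
E
```

```text
slide False
t 10.17 pos [535.7  -0.9  66.3] q [-0.16  0.36  1.78 -0.    1.    1.56] F [-0.4  0.   2.2] w 43.3 gf 31.4
tops (4015, (array([517.5,   2. ]), array([44.6, 71.7]), 82.1), array([518.9,   1.8]), 'z', 65.3)
rim (1069, (array([575.2,  -7. ]), array([57.7, 68.9]), 81.0), array([584.8,  -8.8]), 'z', 35.4)
jar (2549, (array([ 596.6, -264.4]), array([42.8, 42.8]), 37.6), array([ 596.9, -264.7]), 'z', 55.5)
t 13.0 pos [ 560.5 -248.1  200.4] q [-0.56  0.33  1.5   0.    1.31  1.17] F [ 0.2  0.2 -0.2] w 62.0 gf 0.0
```

View pics/w_tin2.png

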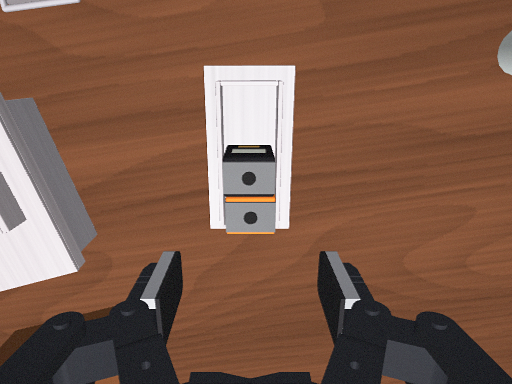

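The wrist view shows both cartridges upright in a row at (250,180) and (250,217), with the free end beyond row 145. Together they measure 71.7 x 44.6 mm with the right edge at tin x = 11.4, so the jar goes at x = 38.5.

```bash
python3 - <<'E'
from h import *
j=(596.4,-264.5)
ctrl.move_ptp(P(j,110),down(A)); print("hit",ctrl.move_l(P(j,55.5),vel=100,threshold=6)); st()
ctrl.gripper_to(38,force=30); st()
z0=sensors.read_state()["eef_pos"][2]
ctrl.move_l(P(j,150),vel=150)
ctrl.move_ptp(P(tin(38.5),150),down(A)); 
c,e=fine(tin(38.5),106,100); print("err",e); st()
print("hit",ctrl.move_l(P(c,z0+9),vel=50,threshold=5)); st()
E
```

```text
hit False
t 14.17 pos [ 596.7 -264.7   55.8] q [-0.55  0.58  1.48  0.    1.08  1.18] F [ 0.   0.9 -0.2] w 62.0 gf 0.0
t 14.47 pos [ 597.3 -265.1   56.8] q [-0.55  0.58  1.48  0.    1.08  1.18] F [ 0.  -0.7  3.4] w 43.2 gf 31.0
err [-0.7   0.11]
t 17.5 pos [579.   -7.8 106.1] q [-0.16  0.38  1.66 -0.    1.11  1.56] F [ 0.6 -0.  -1.8] w 43.3 gf 30.7
hit True
t 18.23 pos [577.9  -7.8  66.7] q [-0.16  0.44  1.67 -0.    1.03  1.57] F [-0.7 -0.5  3.4] w 43.0 gf 31.2
```

```bash
python3 - <<'E'
from h import *
c=sensors.read_state()["eef_pos"][:2]
ctrl.gripper_to(62); ctrl.move_l(P(c,130),vel=150)
ctrl.move_ptp(P((525,-2),240),down(A)); ctrl.hold(.15); z=wrist("w_tin3")
print("jar",band(z,tin(38),30,54,76,66)); print("tops",band(z,tin(-10),90,54,76,66)); 
ctrl.move_ptp(P((500,215),330),down(-83)); ctrl.hold(.2); z=wrist("w_pair"); p=(546,221)
print("post",band(z,p,30,107,126,116)); print("collar",band(z,p,40,85,99,92)); print("outer",band(z,p,120,60,76,68)); st()
a=cv2.imread("pics/w_tin3.png");b=cv2.imread("pics/w_pair.png"); cv2.imwrite("pics/two.png",np.hstack([a[:,100:400],b[:,60:460]]))
E
```

```text
jar (2226, (array([576.7,  -6.6]), array([42.7, 42.5]), 81.0), array([577.1,  -6.9]), 'z', 65.5)
tops (3876, (array([517.4,   2.4]), array([44.1, 71.4]), 82.2), array([518.7,   1.9]), 'z', 65.4)
post (457, (array([547.3, 223.5]), array([19.3, 18.9]), 6.8), array([547.4, 223.4]), 'z', 115.5)
collar (1047, (array([546.9, 222.7]), array([45.2, 45.8]), 6.8), array([547.5, 222.8]), 'z', 91.4)
outer (10394, (array([547. , 222.7]), array([163.4,  84.9]), 6.9), array([554.4, 223.6]), 'z', 67.6)
t 21.07 pos [500.2 213.7 329.2] q [ 0.24  0.09  1.52 -0.    1.53  1.7 ] F [-0.7  0.1  1.1] w 62.0 gf 0.0
```

View pics/two.png

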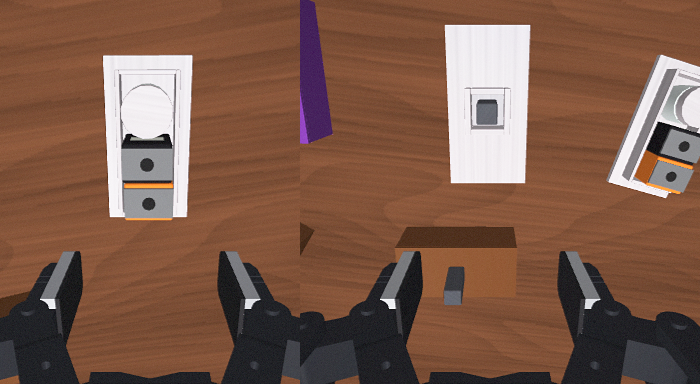

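Left: the jar at (147,110) and both cartridges stand upright in the tin. Right: the post at (487,112), yaw 6.85°, centre about (547,222.8), with sizes as given. Now the lids.

```bash
python3 - <<'E'
from h import *
p=(547.0,222.8); o=down(-83.15)
ctrl.move_ptp(P(p,165),o); ctrl.gripper_to(44)
c,e=fine(p,145,100); print("err",e)
print("hit",ctrl.move_l(P(c,119),vel=50,threshold=6)); st()
ctrl.gripper_to(12,force=70); st()
z0=sensors.read_state()["eef_pos"][2]
c=sensors.read_state()["eef_pos"][:2]
ctrl.move_l(P(c,135),vel=40); ctrl.hold(.2); st()
ctrl.move_l(P(c,z0+90),vel=100); ctrl.hold(.2); st(); print("z0",z0)
z=wrist("w_lid"); print("outer",band(z,p,150,125,180,157.5))
E
```

```text
err [-0.39 -0.09]
hit False
t 23.78 pos [546.6 222.7 118.8] q [0.24 0.38 1.62 0.   1.14 1.69] F [ 0.7 -0.3 -0.3] w 44.2 gf 0.0
t 24.12 pos [547.1 222.5 119.7] q [ 0.24  0.38  1.62 -0.    1.14  1.69] F [ 0.1 -0.9  2.5] w 18.5 gf 70.2
t 24.88 pos [546.8 222.5 134.6] q [0.24 0.36 1.61 0.   1.17 1.69] F [ 0.1  0.5 -4.1] w 18.6 gf 69.3
t 25.98 pos [546.5 222.3 208.5] q [ 0.24  0.28  1.55 -0.    1.31  1.69] F [-0.4  0.2 -4.8] w 18.7 gf 69.3
z0 119.66801997598017
outer (27456, (array([566.2, 225.4]), array([123.5,  84.5]), 6.8), array([587.5, 228. ]), 'z', 156.4)
```

View pics/w_lid.png

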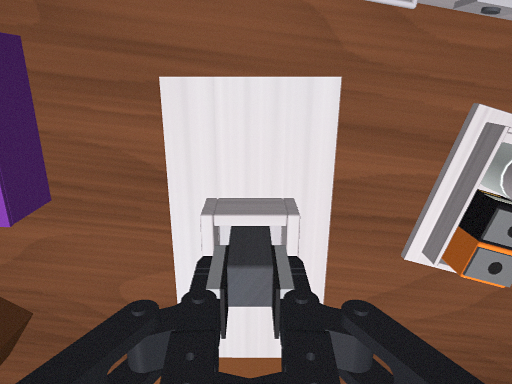

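The wrist view shows the outer lid held level, with the post between the jaws at (250,265) and the fingers clear of the collar. The force of -4.5 N matches both lids. Next I carry the pair over the tin and lower it.

```bash
python3 - <<'E'
from h import *
z=load("w_lid");W=cloud(z);m=(abs(W[...,2]-157)<14)&(z["d"]>0)&(W[...,0]>585)&(W[...,0]<625)&(abs(W[...,1]-227)<30)
X=W[m];k=np.linalg.lstsq(np.c_[X[:,:2]-X[:,:2].mean(0),np.ones(len(X))],X[:,2],rcond=None)[0]; print("tilt slopes",k.round(4))
g=tin(0.5)
ctrl.move_ptp(P(g,212),down(A)); c,e=fine(g,205,60); print("err",e); st()
print("hit",ctrl.move_l(P(c,162),vel=60,threshold=4)); st()
c=c+(g-sensors.read_state()["eef_pos"][:2])
print("hit",ctrl.move_l(P(c,127),vel=30,threshold=4)); st()
E
```

```text
tilt slopes [-2.800000e-03 -3.400000e-03  1.563312e+02]
err [-0.17 -0.33]
t 27.44 pos [542.4  -1.7 205.1] q [-0.16  0.19  1.68  0.    1.28  1.56] F [-0.5  0.5 -4. ] w 18.4 gf 69.3
hit False
t 28.31 pos [542.4  -2.4 162.3] q [-0.16  0.23  1.71  0.    1.19  1.56] F [ 0.8 -0.2 -4.3] w 18.3 gf 69.3
hit True
t 29.29 pos [541.4  -2.1 129.5] q [-0.16  0.28  1.74 -0.    1.13  1.56] F [-1.3 -0.7  4.7] w 18.5 gf 70.5
```

Seated: it stopped at TCP z = 129.5 against 129.7 expected. Now I release the post, back off and check.

```bash
python3 - <<'E'
from h import *
c=sensors.read_state()["eef_pos"][:2]
ctrl.gripper_to(44); ctrl.move_l(P(c,185),vel=120); 
ctrl.move_ptp(P((495,2),330),down(A)); ctrl.hold(.2); z=wrist("w_seat"); p=TIN
print("post",band(z,p,30,117,136,126)); print("collar",band(z,p,40,95,109,102)); print("outer",band(z,p,120,70,86,78)); st()
W=cloud(z);m=(abs(W[...,2]-78)<7)&(z["d"]>0)&(np.hypot(*(W[...,:2]-TIN).transpose(2,0,1))<75)
X=W[m];k=np.linalg.lstsq(np.c_[X[:,:2]-TIN,np.ones(len(X))],X[:,2],rcond=None)[0]; print("plane",k.round(4))
E
```

```text
post (502, (array([542.1,  -1.9]), array([19.2, 19.6]), 81.0), array([542.1,  -1.9]), 'z', 125.4)
collar (1100, (array([541. ,  -1.5]), array([45.8, 45.7]), 81.0), array([541.7,  -1.7]), 'z', 101.4)
outer (11037, (array([541. ,  -1.4]), array([ 84.9, 163.6]), 81.0), array([548.6,  -2.7]), 'z', 77.6)
t 31.2 pos [494.4   2.1 327.7] q [-0.17 -0.01  1.63 -0.    1.53  1.56] F [0.7 0.1 0. ] w 43.8 gf 0.0
plane [6.00000e-04 2.00000e-04 7.74029e+01]
```

View pics/w_seat.png

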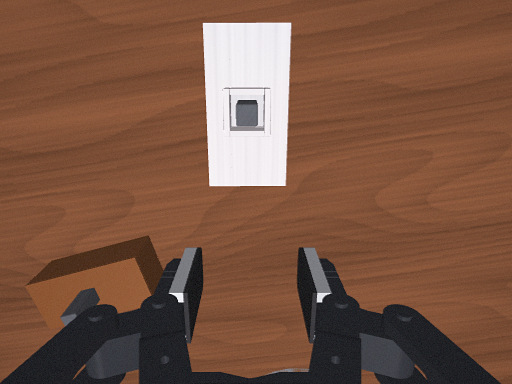

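The wrist view shows the pair centred on the tin at (247,105). The tilt is under 0.05°, with heights matching 78/102/126 within 0.6 mm, so the inner lid is fully home. Now I grip the collar and lift.

```bash
python3 - <<'E'
from h import *
p=(541.2,-1.6)
ctrl.move_ptp(P(p,190),down(A)); ctrl.gripper_to(68)
c,e=fine(p,150,100); print("err",e)
print("hit",ctrl.move_l(P(c,104),vel=60,threshold=6)); st()
ctrl.gripper_to(40,force=50); ctrl.hold(.2); st()
s=sensors.read_state()["eef_pos"]
print("hit",ctrl.move_l(P(c,s[2]+12),vel=25,threshold=8)); ctrl.hold(.2); st()
d=c+(s[:2]-sensors.read_state()["eef_pos"][:2])
print("hit",ctrl.move_l(P(d,s[2]+100),vel=60,threshold=10)); ctrl.hold(.4); st()
z=wrist("w_end"); p,dd=optics.grab_frame("scene"); cp=optics.camera_params("scene")
u,v=project(cp["mtx"],cp["R"],cp["t"],[541,-2,100])[0].astype(int); print(u,v)
cr=p[max(0,v-85):v+55,max(0,u-70):u+70]; cv2.imwrite("pics/end.png",cv2.resize(cr[:,:,::-1],None,fx=4,fy=4,interpolation=2))
W=cloud(z);m=(abs(W[...,2]-178)<25)&(z["d"]>0)&(W[...,0]>572)&(W[...,0]<610)&(abs(W[...,1]+9)<28)
X=W[m];k=np.linalg.lstsq(np.c_[X[:,:2]-X[:,:2].mean(0),np.ones(len(X))],X[:,2],rcond=None)[0]; print("outer plane",k.round(4),len(X))
cp=optics.camera_params("top");t,dt=optics.grab_frame("top")
E
```

```text
err [-0.6   0.11]
hit False
t 34.32 pos [541.   -1.6 104.3] q [-0.16  0.31  1.76 -0.    1.07  1.57] F [ 0.2  0.1 -0.3] w 67.7 gf 0.0
t 34.84 pos [541.4  -1.6 104.9] q [-0.16  0.31  1.76  0.    1.07  1.57] F [-0.2 -0.6  5.4] w 44.6 gf 53.4
hit False
t 35.71 pos [540.4  -1.5 116.7] q [-0.16  0.29  1.75 -0.    1.1   1.56] F [-0.4  0.  -2.8] w 45.3 gf 52.8
hit False
t 37.73 pos [541.5  -1.7 204.8] q [-0.16  0.18  1.68 -0.    1.28  1.56] F [ 0.   1.2 -1.9] w 44.9 gf 52.8
214 209
outer plane [-8.000000e-04  6.000000e-04  1.773988e+02] 11410
```

View pics/end.png

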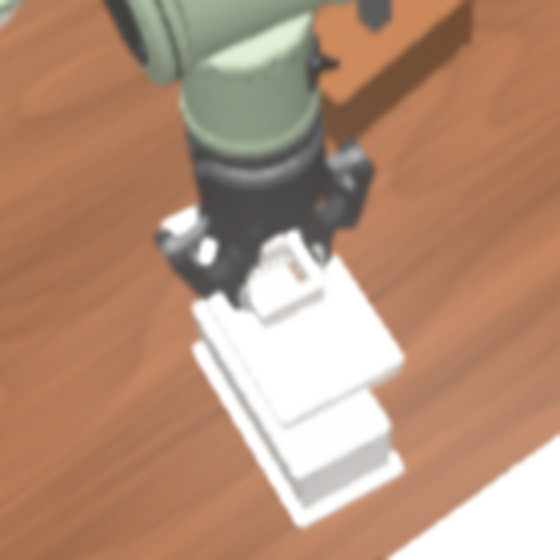

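The crop shows the outer lid held level above the tin, with its collar in the jaws at (285,275). The inner lid sits on the plinth below at (345,450). The lid's top is at 177.4 mm, so its lower edge clears the post by about 33 mm. Handing in.

```bash
python3 -c "
from plant import ctrl
print(ctrl.finish_job())"
```

```text
the job is handed in; nothing more can be done
None
```

The job is handed in at about 38 s: the cartridge and jar are packed upright in the tin, the inner lid is seated fully home, and the outer lid is held level about 33 mm clear of the post.

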